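# Set the orange screwdriver in the sloping regrip stand

## Robot

A 7-joint arm with a two-finger parallel gripper is mounted at the origin on a cart in front of the work surface, level with it; the furniture and walls round the work are solid. World frame = base frame: x ahead of the robot, y to its left, z up, the work surface at z = 0. Lengths are in m, angles in rad, forces in N, time in s.
With the tool pointing down it reaches from about 0.4 to 0.85 m from the base axis. Payload 10.4 kg.
Tool frame: the origin (TCP) lies on the centre line of the jaws, within the pads' length; the fingertips stand 17 mm ahead of it and the grasp point (between the pads) lies 2 mm behind it; z points along the fingers, y is the line along which they close (so a half turn about z gives the same grasp; the last joint's range is limited). The gripper opens to 85 mm and grips with 20 to 120 N. Pads are 22 mm wide; open, the fingers measure 114 mm over their backs; the gripper's body (76 mm by 85 mm) begins 54 mm behind the grasp point. The pads swing forward as they close: fully open they stand 13 mm farther back than shut.
Start: joints at [1.111, 0.332, -0.065, 1.46, 0.022, 1.35, -0.088], TCP at [0.264, -0.566, 0.248] pointing down, gripper open.
Joint ranges: [-2.6, 2.6], [-0.5, 2.12], [-1.47, 1.34], [0.16, 2.42], [-1.27, 4.41], [0.06, 2.06], [-2.6, 2.6]. Speed limits (rad/s): [2.22, 2.22, 2.79, 2.79, 3.14, 3.14, 3.14].

## Interface

Orientations are given as a unit quaternion [x, y, z, w].
In Python, from plant import bot gives the robot as it stands.
- The arm moves only by the shell command python3 -m handwheel 'ROWS' [OPENING] [FORCE]. ROWS is a JSON object of lists of equal length, an entry for each row: "linear": the shift along the world's x, y, z in mm, a list of three; "twist": the turn, a rotation vector about the world's x, y, z in degrees, a list of three. In form: {"linear": [[tx, ty, tz], ...], "twist": [[wx, wy, wz], ...]}. A call has 1 to 10 rows; each row is the pose to reach, as a shift and turn from the pose commanded when the call began; what a row does not reach only later rows make up. A row lasts 1/12 s, in which the tool goes at most 41.7 mm and 7.16 degrees, less where a joint would pass 70% of its speed; a pose out of reach is approached as far as the arm can. A call with a gripper value outside its range is refused whole. OPENING is the opening, from 0 (shut) to 1 (fully open), set as the call begins (- or left out, the last holds). The fingers move at their own pace and stop on an object; FORCE is the grip in N (left out, the last holds). Time passes only in rows, so rows that repeat a pose let the fingers close. It gives the time, the measured TCP pose, the force, the opening and the grip force at its end, in the units of the state.
- bot.read_state(): the state, without advancing time (a new reading comes with each control period).
- bot.grab_frame(name): name is "scene" or "top" or "wrist"; returns the picture (420x560x3 uint8, red, green, blue); there is no depth.
- bot.get_calibration(name): a dict with "K" (3x3 intrinsics, pixels), "dist" ([k1, k2, p1, p2, k3] as OpenCV has them; the pictures are not rectified), "world_from_camera" (4x4, takes a point from camera to world coordinates). Camera axes: x right, y down, z forward; pixel columns grow to the right and rows downward; lengths in m; the calibration is good to about 2 mm. A picture is of the moment at which its call begins: read the wrist's pose just before it. get_calibration takes no time and is no camera call; for the wrist camera it gives the pose at the moment of the call.
- bot.sign_off(): hands the job in; it is judged then, once.
The state is a dict: "t": time; "joint_pos": joint angles; "qvel": joint speeds; "effort": joint torques, N m; "position": TCP position; "eef_rot": TCP orientation; "force": force on the tool from outside, world axes, zero at the start; "ft_torque": the same for the moment, N m; "gripper_width": finger opening in m; "grip_force": force on a finger pad.
Only numpy, scipy, OpenCV 4.12 (cv2) and the standard library are available. Lean on these libraries where they do the work, as an engineer would, in place of code of your own. Each camera call takes 0.05 s, during which the arm holds its last target. There are 200 camera calls.

## Task

Put the orange-handled screwdriver into the grey sloping stand so that it can be taken again at a slant: handle lying down in both notches, blunt end of the handle at the high end, blade pointing down through the slot at the low end. Leave the blue screwdriver where it is and let go.

Things in the scene. Friction and masses are not known exactly. Their poses are not given: they have to be found in the camera images.
- orange_driver_handle (a point): Orange-handled precision screwdriver, 170 mm long, lying on the desk on either side of the stand. Grip its handle, 14 mm thick, 91 mm long; the 79 mm blade is thin. This point: middle of the handle, on its axis, 7 mm above the desk. Its y axis runs along the handle from blade to butt (blunt) end; z is up as it lies. At the start the butt points away from the robot, within 35 degrees of straight ahead.
- blue_driver_handle (a point): Blue-handled precision screwdriver, 170 mm long, lying on the desk on either side of the stand. Grip its handle, 14 mm thick, 91 mm long; the 79 mm blade is thin. This point: middle of the handle, on its axis, 7 mm above the desk. Its y axis runs along the handle from blade to butt (blunt) end; z is up as it lies. At the start the butt points away from the robot, within 35 degrees of straight ahead.
- stand_seat (a point): Seat of the stand, 83 mm above the desk: where the middle of the handle (the screwdriver's listed point) belongs. x runs up the 25-degree slope (the butt end goes that way, away from the robot), y is across, z is square to the slope, upward: lower the handle against z. The notches' floors lie 7 mm below this point; 53.5 mm down the slope from it is the stop (8 mm of play for the handle).
- regrip_stand: Stand fixed to the desk; origin under the middle of its dark 160 x 70 x 8 mm base, x towards its high end. Two grey posts each carry an open-topped notch, 18 mm wide at the floor, flaring to 36 mm at 15 mm above it, 14 mm long, 30 to 44 mm from the seat point along the slope. Between the notches 60 mm is open for fingers, as are the sides. At the low end: a stop, 10 mm slot for the blade.
There are look-alikes about, which are no part of the job. Of the things like the part that bears orange_driver_handle, leave any that is yellow; of the rest the smaller one is meant.

How it is judged:
By the outcome, as a careful person would: the job done as asked, in the order asked, and still so for the second after the job is handed in, with the robot touching nothing.
It also fails if it takes over 38 s, if anything falls off the work surface, if the arm or the gripper's body presses on something with over 40 N, if the wrist force passes 120 N, or if a joint passes its speed limit or range.

## Working session

There is one attempt and no reset: what is moved stays moved. The work goes in short steps, Python scripts to look and compute and a shell command to move; the robot and the scene stay as the last step left them, time stands still between calls to the robot, and variables do not carry over. Pictures are saved under pics/ and viewed, at most 10 in all, crops included, and the job is handed in when it is done.

```bash
mkdir -p pics; ls
python3 - <<'E'
from plant import bot
import cv2,numpy as np
np.set_printoptions(precision=4,suppress=True)
for n in("scene","top"):
    f=bot.grab_frame(n); cv2.imwrite(f"pics/{n}0.png",f[:,:,::-1])
    c=bot.get_calibration(n); print(n,c)
s=bot.read_state();print(s)
E
```

```text
pics
scene {'K': array([[478.4337,   0.    , 276.5001],
       [  0.    , 478.4337, 208.3213],
       [  0.    ,   0.    ,   1.    ]]), 'dist': array([-0.1439,  0.    ,  0.    ,  0.    ,  0.    ]), 'world_from_camera': array([[-0.5614, -0.5597,  0.6096, -0.0597],
       [-0.8276,  0.3786, -0.4144,  0.4521],
       [ 0.0012, -0.7371, -0.6758,  0.6898],
       [ 0.    ,  0.    ,  0.    ,  1.    ]])}
top {'K': array([[457.8341,   0.    , 282.5222],
       [  0.    , 457.8341, 198.1446],
       [  0.    ,   0.    ,   1.    ]]), 'dist': array([-0.0936,  0.    ,  0.    ,  0.    ,  0.    ]), 'world_from_camera': array([[-0.0127, -0.993 ,  0.1171,  0.3821],
       [-0.9998,  0.0141,  0.0108,  0.0809],
       [-0.0123, -0.117 , -0.9931,  0.9345],
       [ 0.    ,  0.    ,  0.    ,  1.    ]])}
{'t': 0.1, 'joint_pos': array([ 1.1114,  0.3328, -0.0647,  1.4609,  0.0216,  1.3499, -0.0885]), 'qvel': array([ 0.0007, -0.0016,  0.0012, -0.002 ,  0.0005, -0.0016,  0.0011]), 'effort': array([  0.0013, -62.6743,   0.0492, -39.243 ,   0.0164,   0.007 ,
        -0.    ]), 'position': array([ 0.2643, -0.566 ,  0.2476]), 'eef_rot': array([ 0.9762,  0.2167, -0.0002, -0.0006]), 'force': array([-0.9764,  1.061 ,  0.4542]), 'ft_torque': array([ 0.0288,  0.019 , -0.0207]), 'grip_force': 0.0, 'gripper_width': 0.08554082903859939}
```

View pics/top0.png

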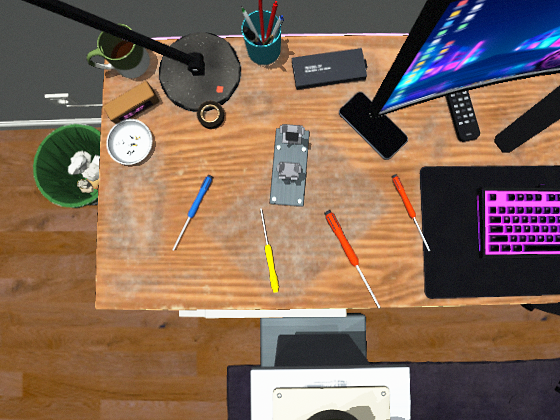

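View pics/scene0.png

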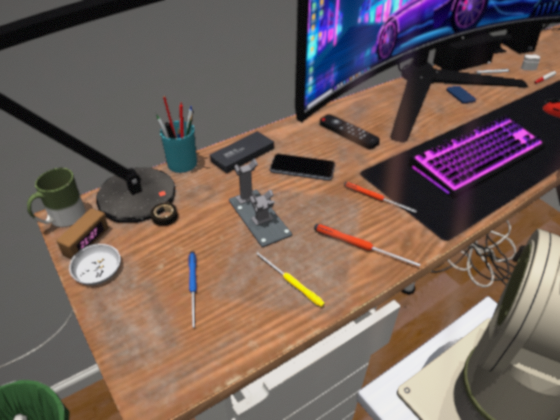

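The top view shows two orange drivers: a larger one from (325,212) to (378,306), and a smaller one from (394,176) to (428,250), which is the target. The stand is at about (290,165), with its high end toward the top of the picture. Blue is at (195,210) and yellow at (270,250).

```bash
cat > h.py <<'E'
import cv2,numpy as np
from plant import bot
np.set_printoptions(precision=4,suppress=True)
def ray(c,px):
    u=cv2.undistortPoints(np.array(px,float).reshape(-1,1,2),c["K"],c["dist"]).reshape(-1,2)
    T=c["world_from_camera"];d=np.c_[u,np.ones(len(u))]@T[:3,:3].T
    return T[:3,3],d
def toz(c,px,z):
    o,d=ray(c,px);return o+d*((z-o[2])/d[:,2])[:,None]
def proj(c,P):
    T=np.linalg.inv(c["world_from_camera"])
    return cv2.projectPoints(np.array(P,float).reshape(-1,1,3),cv2.Rodrigues(T[:3,:3])[0],T[:3,3],c["K"],c["dist"])[0].reshape(-1,2)
E
python3 - <<'E'
from h import *
ct=bot.get_calibration("top");cs=bot.get_calibration("scene")
for n,c,boxes in(("top",ct,[(385,165,440,260),(315,200,390,310)]),("scene",cs,[(340,175,420,215)])):
    im=cv2.imread(f"pics/{n}0.png");h=cv2.cvtColor(im,cv2.COLOR_BGR2HSV)
    for x0,y0,x1,y1 in boxes:
        s=h[y0:y1,x0:x1];m=((s[...,0]<12)|(s[...,0]>175))&(s[...,1]>190)&(s[...,2]>150)
        k,l,st,ce=cv2.connectedComponentsWithStats(m.astype(np.uint8));i=1+st[1:,4].argmax()
        p=np.argwhere(l==i)[:,::-1]+[x0,y0]
        w=toz(c,p,0.007)[:,:2];mu=w.mean(0);e,v=np.linalg.eigh(np.cov((w-mu).T));a=v[:,1]*np.sign(v[0,1])
        t=(w-mu)@a;print(n,len(p),"mid",mu+a*(t.min()+t.max())/2,"len",np.ptp(t),"yaw",np.degrees(np.arctan2(a[1],a[0])),"wid",np.ptp((w-mu)@v[:,0]))
A=cv2.imread("pics/top0.png")[110:215,255:325];B=cv2.imread("pics/scene0.png")[150:250,220:300]
f=lambda a:cv2.resize(a,(390,585) if a.shape[1]==70 else (400,500),interpolation=cv2.INTER_CUBIC)
A=f(A);B=cv2.copyMakeBorder(f(B),0,85,0,0,0)
cv2.imwrite("pics/stand.png",np.hstack([A,B]))
E
```

```text
top 247 mid [ 0.4908 -0.158 ] len 0.08956417869383732 yaw 23.17066300988925 wid 0.013255075390307462
top 424 mid [ 0.4062 -0.0285] len 0.11726027896653243 yaw 27.69656787992149 wid 0.016983523611893578
scene 118 mid [ 0.486  -0.1639] len 0.06650171396626312 yaw 22.45395251823829 wid 0.013134444630214195
```

View pics/stand.png

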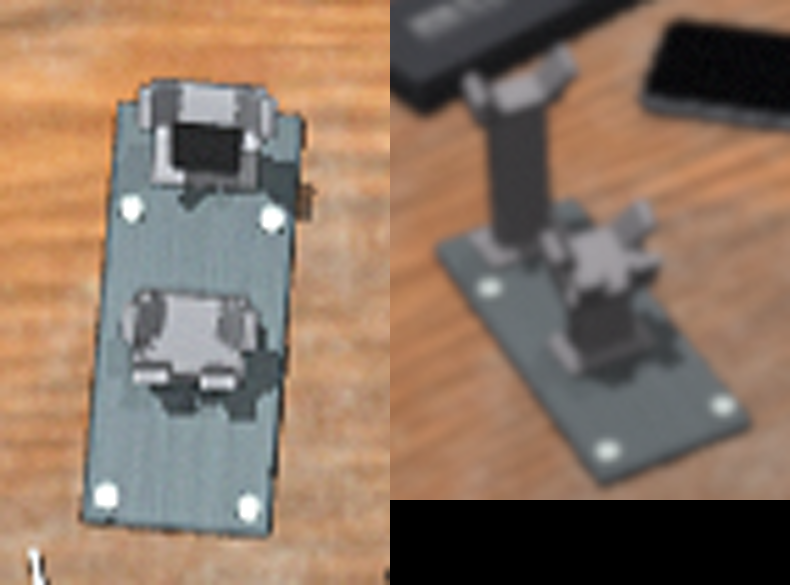

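The stand crop shows the base corners at crop (82,522), (270,535), (120,100) and (305,117). The low notch floor is at about (195,330) and the high notch floor at about (210,103). The stop prongs are at (150,375) and (218,380).

Run:
```python
from h import *
c=bot.get_calibration("top")
P=lambda l:(np.array(l,float)+.5)/5.571-.5+[255,110]
q=toz(c,P([(82,522),(270,535),(305,117),(120,100)]),.008)[:,:2]
print(q, q.mean(0)); print("lens",[np.linalg.norm(q[i]-q[(i+1)%4]) for i in range(4)])
ax=(q[2]+q[3]-q[0]-q[1]);yaw=np.arctan2(ax[1],ax[0]);print("yaw",np.degrees(yaw))
d=toz(c,P([(106,495),(249,508),(272,217),(132,208)]),.008)[:,:2];print("screws",d.mean(0),d)
ax2=(d[2]+d[3]-d[0]-d[1]);print("yaw2",np.degrees(np.arctan2(ax2[1],ax2[0])))
lo=toz(c,P([(195,332)]),.061)[0];hi=toz(c,P([(208,103)]),.0923)[0];st=toz(c,P([(184,377)]),.063)[0]
print("notches lo,hi",lo,hi,"mid",(lo+hi)/2,"dist",np.linalg.norm((hi-lo)[:2]),"yaw",np.degrees(np.arctan2(*(hi-lo)[1::-1])),"stop",st)
# overlay for hypothesised seat = base centre
B=q.mean(0)
fx=np.array([np.cos(yaw),np.sin(yaw),0]);fy=np.array([-fx[1],fx[0],0]);a=np.radians(25)
sx=fx*np.cos(a)+[0,0,np.sin(a)];sz=-fx*np.sin(a)+[0,0,np.cos(a)]
out=[]
for n,box,k in(("top",(255,110,325,215),5),("scene",(220,150,300,250),5)):
    cc=bot.get_calibration(n);x0,y0,x1,y1=box
    im=cv2.resize(cv2.imread(f"pics/{n}0.png")[y0:y1,x0:x1],None,fx=k,fy=k,interpolation=cv2.INTER_CUBIC)
    S=np.r_[B,.083]
    pl=[[S+sx*s*u-sz*.007+fy*v for u,v in((.030,-.009),(.044,-.009),(.044,.009),(.030,.009))] for s in(1,-1)]
    pl+= [[S+sx*s*u+sz*.008+fy*v for u,v in((.030,-.018),(.044,-.018),(.044,.018),(.030,.018))] for s in(1,-1)]
    pl.append([np.r_[B,.008]+fx*x+fy*y for x,y in((.08,.035),(.08,-.035),(-.08,-.035),(-.08,.035))])
    for p in pl:
        w=(proj(cc,p)-[x0,y0]+.5)*k-.5
        cv2.polylines(im,[np.round(w).astype(int)],True,(0,0,255),1)
    out.append(cv2.copyMakeBorder(im,0,525-im.shape[0],0,0,0))
cv2.imwrite("pics/ov.png",np.hstack(out))
```

```text
[[0.4813 0.118 ]
 [0.4755 0.0494]
 [0.6319 0.0335]
 [0.6395 0.1024]] [0.557  0.0758]
lens [np.float64(0.06882653217383301), np.float64(0.15720859758171699), np.float64(0.06933530946956404), np.float64(0.15902800316134194)]
yaw -5.729042251483433
screws [0.5422 0.0777] [[0.4911 0.1091]
 [0.4855 0.0569]
 [0.594  0.0465]
 [0.5982 0.0984]]
yaw2 -5.607669654134465
notches lo,hi [0.5414 0.076  0.061 ] [0.6146 0.0706 0.0923] mid [0.578  0.0733 0.0766] dist 0.07334227032776792 yaw -4.22563496835094 stop [0.5253 0.08   0.063 ]
```

View pics/ov.png

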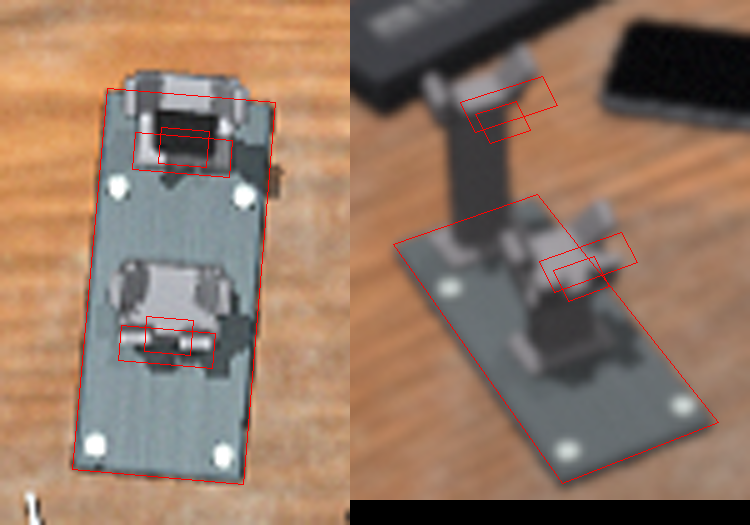

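Seat is about 22 mm up-slope of the base centre and the base yaw is −5.7°. I'll move over the driver first and refine the stand later.

```bash
python3 -m handwheel '{"linear":[[40,20,0],[65,55,0],[90,90,0],[110,130,0],[130,170,0],[150,205,-10],[170,245,-20],[190,285,-40],[205,325,-60],[215,360,-80]],"twist":[[0,0,0],[0,0,0],[0,0,-1],[0,0,-1],[0,0,-1],[0,0,-1.5],[0,0,-1.5],[0,0,-2],[0,0,-2],[0,0,-2]]}' 0.6
python3 - <<'E'
from h import *
B=np.array([.557,.0758]);yaw=np.radians(-5.7)
fx=np.array([np.cos(yaw),np.sin(yaw),0]);fy=np.array([-fx[1],fx[0],0]);a=np.radians(25)
sx=fx*np.cos(a)+[0,0,np.sin(a)];sz=-fx*np.sin(a)+[0,0,np.cos(a)]
out=[]
for n,box,k in(("top",(255,110,325,215),5.5),("scene",(220,150,300,250),5.5)):
    cc=bot.get_calibration(n);x0,y0,x1,y1=box
    im=cv2.resize(cv2.imread(f"pics/{n}0.png")[y0:y1,x0:x1],None,fx=k,fy=k,interpolation=cv2.INTER_CUBIC)
    S=np.r_[B,.083]+fx*.022
    pl=[[S+sx*s*u+sz*h+fy*v for u,v,h in((.030,-.018,.008),(.030,-.009,-.007),(.044,-.009,-.007),(.044,-.018,.008),(.044,-.009,-.007),(.044,.009,-.007),(.044,.018,.008),(.030,.018,.008),(.030,.009,-.007),(.030,-.009,-.007))] for s in(1,-1)]
    for p in pl:
        w=(proj(cc,p)-[x0,y0]+.5)*k-.5
        cv2.polylines(im,[np.round(w).astype(int)],False,(0,0,255),1)
    out.append(cv2.copyMakeBorder(im,0,578-im.shape[0],0,0,0))
cv2.imwrite("pics/ov2.png",np.hstack(out))
E
```

```text
t: 0.93
position: [0.4724, -0.2275, 0.1803]
eef_rot: [0.98, 0.2, 0.0, 0.0]
force: [0.9, 0.1, -1.0]
gripper_width: 0.0513
grip_force: 0.0
```

View pics/ov2.png

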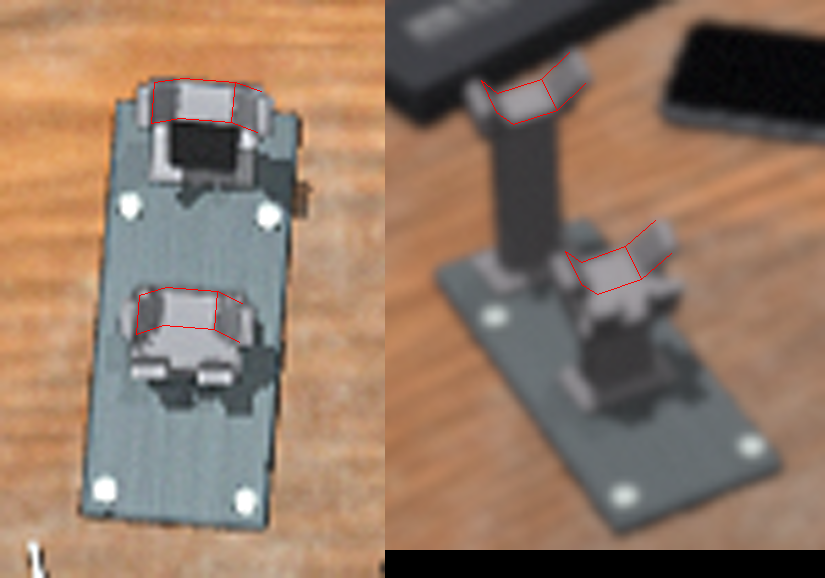

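The overlay matches both notches in both views, so the seat is at about (0.579, 0.0735, 0.083). Next I go above the handle and check with the wrist camera.

```bash
python3 -m handwheel '{"linear":[[6,24,-30],[12,48,-50],[12,48,-68],[12,48,-68],[12,48,-68]],"twist":[[0,0,0],[0,0,0],[0,0,0],[0,0,0],[0,0,0]]}'
python3 - <<'E'
from h import *
s=bot.read_state();c=bot.get_calibration("wrist");f=bot.grab_frame("wrist")[:,:,::-1].copy()
m=cv2.inRange(cv2.cvtColor(f,cv2.COLOR_BGR2HSV),(0,190,130),(12,255,255))
k,l,st,ce=cv2.connectedComponentsWithStats(m);print(st[1:][st[1:,4]>300])
i=1+st[1:,4].argmax();p=np.argwhere(l==i)[:,::-1]
w=toz(c,p,.007)[:,:2];mu=w.mean(0);e,v=np.linalg.eigh(np.cov((w-mu).T));a=v[:,1]*np.sign(v[0,1]);t=(w-mu)@a
print("mid",mu+a*(t.min()+t.max())/2,"len",np.ptp(t),"yaw",np.degrees(np.arctan2(a[1],a[0])),s["position"],s["eef_rot"])
cv2.imwrite("pics/w1.png",f)
E
```

```text
t: 1.35
position: [0.4829, -0.1816, 0.1123]
eef_rot: [0.98, 0.2, -0.001, -0.0]
force: [-0.1, -1.0, 0.6]
gripper_width: 0.0516
grip_force: 0.0
[]Traceback (most recent call last):
  File "<stdin>", line 5, in <module>
ValueError: attempt to get argmax of an empty sequence
```

Run:
```python
from h import *
s=bot.read_state();print(s["position"],s["t"],s["qvel"]);f=bot.grab_frame("wrist")[:,:,::-1].copy()
cv2.imwrite("pics/w1.png",f)
```

```text
[ 0.4836 -0.1824  0.1133] 1.4 [ 0.009  -0.0146  0.0034 -0.0188 -0.0013 -0.0005 -0.0013]
```

View pics/w1.png

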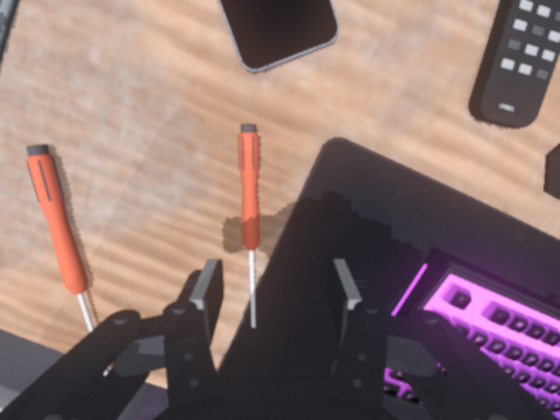

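The wrist view shows the small orange driver's handle, from its dark butt cap at (248,125) to the blade end at (251,248). The jaws are centred on about column 275, right of and below it. I'll measure with thresholds that suit this brighter image.

Run:
```python
from h import *
s=bot.read_state();c=bot.get_calibration("wrist");f=cv2.imread("pics/w1.png")
m=cv2.inRange(cv2.cvtColor(f,cv2.COLOR_BGR2HSV),(0,140,130),(14,255,255));m[:,:200]=0;m[:,300:]=0
k,l,st,ce=cv2.connectedComponentsWithStats(m)
i=1+st[1:,4].argmax();print(st[i]);p=np.argwhere(l==i)[:,::-1]
w=toz(c,p,.007)[:,:2];mu=w.mean(0);e,v=np.linalg.eigh(np.cov((w-mu).T));a=v[:,1]*np.sign(v[0,1]);t=(w-mu)@a
print("orange mid",mu+a*(t.min()+t.max())/2,"len",np.ptp(t),"yaw",np.degrees(np.arctan2(a[1],a[0])))
q=toz(c,[(248.5,124.5),(251,249.5),(253.5,327)],.007);print(q,(q[0]+q[1])/2,np.linalg.norm(q[0]-q[1]))
print(s["position"],s["eef_rot"])
```

```text
[ 239  133   20  116 1460]
orange mid [ 0.4919 -0.1597] len 0.08969065501573183 yaw 21.850068271518026
[[ 0.5386 -0.1401  0.007 ]
 [ 0.4493 -0.1774  0.007 ]
 [ 0.3806 -0.2068  0.007 ]] [ 0.494  -0.1587  0.007 ] 0.09679123208213829
[ 0.4839 -0.1827  0.1138] [0.98   0.1988 0.0005 0.0005]
```

```bash
python3 -m handwheel '{"linear":[[8,24,-20],[8,24,-60],[8,24,-60],[8,24,-60],[8,24,-60]],"twist":[[0,0,0],[0,0,0],[0,0,0],[0,0,0],[0,0,0]]}'
```

```text
t: 1.87
position: [0.4924, -0.1589, 0.0547]
eef_rot: [0.98, 0.199, 0.001, 0.001]
force: [0.9, -0.2, 0.3]
gripper_width: 0.0512
grip_force: 0.0
```

```bash
python3 -m handwheel '{"linear":[[0,0,-18],[0,0,-35],[0,0,-35],[0,0,-35]],"twist":[[0,0,0],[0,0,0],[0,0,0],[0,0,0]]}' && python3 -m handwheel '{"linear":[[0,0,0],[0,0,0],[0,0,0],[0,0,0],[0,0,0],[0,0,0],[0,0,0]],"twist":[[0,0,0],[0,0,0],[0,0,0],[0,0,0],[0,0,0],[0,0,0],[0,0,0]]}' 0 50
```

```text
t: 2.2
position: [0.4921, -0.1583, 0.0192]
eef_rot: [0.98, 0.199, 0.0, 0.0]
force: [-0.1, 0.5, 0.5]
gripper_width: 0.0514
grip_force: 0.0
t: 2.78
position: [0.4925, -0.1579, 0.0191]
eef_rot: [0.98, 0.2, 0.001, 0.001]
force: [-2.8, -0.4, 7.9]
gripper_width: 0.0129
grip_force: 49.8
```

```bash
python3 -m handwheel '{"linear":[[0,0,10],[0,0,25],[0,0,60],[0,0,100],[0,0,140],[0,0,180],[0,0,180],[0,0,180]],"twist":[[0,0,0],[0,0,0],[0,0,0],[0,0,0],[0,0,0],[0,0,0],[0,0,0],[0,0,0]]}'
python3 - <<'E'
from h import *
from scipy.spatial.transform import Rotation as R
s=bot.read_state();print(s["gripper_width"],s["grip_force"])
R0=R.from_quat(s["eef_rot"]);p=s["position"]
yaw=np.radians(-5.7);a=np.radians(25)
f=np.array([np.cos(yaw),np.sin(yaw),0]);sx=f*np.cos(a)+[0,0,np.sin(a)];sz=-f*np.sin(a)+[0,0,np.cos(a)]
# tool x along +handle, z=-sz
zt=-sz;xt=sx;yt=np.cross(zt,xt);Rt=R.from_matrix(np.c_[xt,yt,zt])
print("tool x now",R0.as_matrix()[:,0]);print("twist deg",np.degrees((Rt*R0.inv()).as_rotvec()))
S=np.array([.579,.0735,.083])
T=S+sz*.012-sx*.001   # TCP when seated (handle 12 mm ahead of TCP)
print("TCP seat",T,"shift mm",(T-p)*1e3,"above50",(T+sz*.05-p)*1e3,"sz",sz,"sx",sx)
g=bot.grab_frame("wrist")[:,:,::-1];h=bot.grab_frame("scene")[:,:,::-1]
cv2.imwrite("pics/lift.png",cv2.resize(np.hstack([g,h]),(800,300)))
E
```

```text
t: 3.45
position: [0.4929, -0.1577, 0.2009]
eef_rot: [0.98, 0.2, 0.002, 0.002]
force: [0.5, 1.4, -2.0]
gripper_width: 0.0132
grip_force: 48.9
0.013193531973864322 48.897112011909485
tool x now [0.9203 0.3912 0.004 ]
twist deg [  3.9951 -24.7091 -28.2268]
TCP seat [0.5731 0.0741 0.0935] shift mm [  80.183   231.8226 -107.4869] above50 [ 59.1566 233.9213 -62.1715] sz [-0.4205  0.042   0.9063] sx [ 0.9018 -0.09    0.4226]
```

View pics/lift.png

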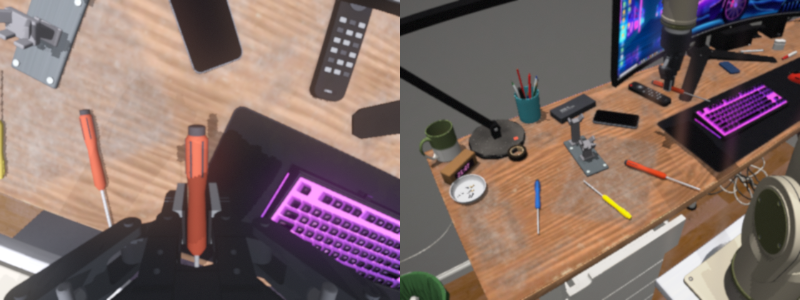

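The driver is held straight between the pads. I'll move it over the stand while turning it.

```bash
python3 -m handwheel '{"linear":[[7,30,0],[14,60,0],[21,90,0],[28,120,0],[35,150,0],[42,180,0],[49,210,0],[55,234,0],[55,234,-20],[55,234,-20]],"twist":[[0.5,-3.1,-3.5],[1,-6.2,-7],[1.5,-9.3,-10.5],[2,-12.4,-14],[2.5,-15.5,-17.5],[3,-18.6,-21],[3.5,-21.7,-24.5],[4,-24.7,-28.2],[4,-24.7,-28.2],[4,-24.7,-28.2]]}'
python3 -m handwheel '{"linear":[[0,0,-20],[0,0,-20],[0,0,-20]],"twist":[[0,0,0],[0,0,0],[0,0,0]]}'
cat > m.py <<'E'
from h import *
from scipy.spatial.transform import Rotation as R
s=bot.read_state();R0=R.from_quat(s["eef_rot"]);p=s["position"]
yaw=np.radians(-5.7);a=np.radians(25)
f=np.array([np.cos(yaw),np.sin(yaw),0]);sx=f*np.cos(a)+[0,0,np.sin(a)];sz=-f*np.sin(a)+[0,0,np.cos(a)]
zt=-sz;Rt=R.from_matrix(np.c_[sx,np.cross(zt,sx),zt])
S=np.array([.579,.0735,.083]);T=S+sz*.012-sx*.001
print("twist",np.degrees((Rt*R0.inv()).as_rotvec()),"to seat",(T-p)*1e3,"in stand axes",(T-p)@np.c_[sx,np.cross(sz,sx),sz]*1e3,s["gripper_width"],s["force"])
E
python3 - <<'E'
import m
from m import *
# predicted handle axis ends: drawn to check the driver in hand
X=R0.as_matrix();H=p+X[:,2]*.012
o=[]
for n,b in(("top",(240,60,360,240)),("scene",(200,60,340,240))):
    c=bot.get_calibration(n);im=cv2.resize(bot.grab_frame(n)[b[1]:b[3],b[0]:b[2],::-1],None,fx=3,fy=3,interpolation=cv2.INTER_CUBIC)
    w=(proj(c,[H+X[:,0]*t for t in(.0455,-.0455,-.1245)])-b[:2]+.5)*3-.5
    for q in np.round(w).astype(int): cv2.circle(im,tuple(q.tolist()),4,(0,255,0),1)
    o.append(im)
cv2.imwrite("pics/hover.png",np.hstack(o))
E
```

```text
t: 4.38
position: [0.5438, 0.078, 0.1733]
eef_rot: [0.976, -0.046, 0.211, 0.009]
force: [-0.5, -1.0, -1.5]
gripper_width: 0.0132
grip_force: 48.9
t: 4.63
position: [0.5456, 0.0753, 0.1565]
eef_rot: [0.976, -0.048, 0.212, 0.009]
force: [0.1, 0.4, 0.5]
gripper_width: 0.0129
grip_force: 48.9
twist [-0.2061 -0.4465 -0.0705] to seat [ 27.4221  -1.2146 -63.0246] in stand axes [ -1.796    1.5149 -68.7024] 0.012887540049419057 [0.0756 0.4069 0.4829]
```

View pics/hover.png

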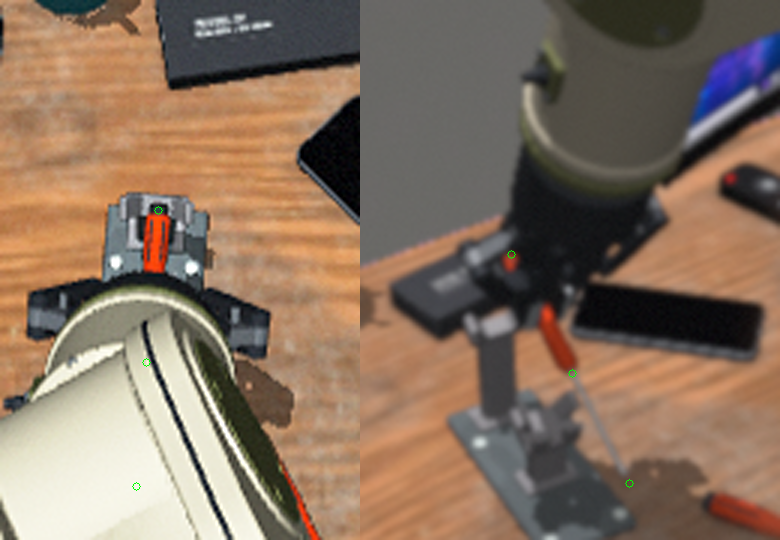

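The hover crop shows the dots predicted for the butt (158,210) and blade tip (629,483) agreeing with the driver to within about 2–3 mm. The driver is above both notches, so I'll lower it along the slope normal.

```bash
python3 -m handwheel '{"linear":[[-3,2,-1.5],[1,1.5,-10],[5,1,-19],[9,0.5,-28],[13,0,-37],[16,0,-43],[19,-0.5,-50],[22,-0.5,-56],[22,-0.5,-56],[22,-0.5,-56]],"twist":[[-0.2,-0.4,0],[-0.2,-0.4,0],[-0.2,-0.4,0],[-0.2,-0.4,0],[-0.2,-0.4,0],[-0.2,-0.4,0],[-0.2,-0.4,0],[-0.2,-0.4,0],[-0.2,-0.4,0],[-0.2,-0.4,0]]}'; python3 -m m
```

```text
t: 5.57
position: [0.5686, 0.0761, 0.1017]
eef_rot: [0.975, -0.048, 0.218, 0.01]
force: [0.2, 0.5, -0.5]
gripper_width: 0.013
grip_force: 48.9
twist [-0.0324  0.1691 -0.1235] to seat [ 4.4992 -2.0462 -8.2738] in stand axes [ 0.745  -1.5892 -9.4765] 0.01297069702223352 [ 0.2028  0.5212 -0.4814]
```

```bash
python3 -m handwheel '{"linear":[[1.5,-1,-3],[2.5,-1.2,-5],[3.5,-1.4,-7],[4,-1.4,-8],[4,-1.4,-8],[4,-1.4,-8]],"twist":[[0,0,0],[0,0,0],[0,0,0],[0,0,0],[0,0,0],[0,0,0]]}'; python3 -m m
```

```text
t: 6.07
position: [0.5726, 0.0746, 0.0937]
eef_rot: [0.975, -0.048, 0.218, 0.01]
force: [0.2, -0.0, 0.6]
gripper_width: 0.013
grip_force: 49.0
twist [-0.028   0.1891 -0.1193] to seat [ 0.4079 -0.5503 -0.2742] in stand axes [ 0.3015 -0.5071 -0.4432] 0.013049900010087215 [ 0.2349 -0.0084  0.5854]
```

```bash
python3 -m handwheel '{"linear":[[0.5,0,-1],[0.5,0,-1],[0.5,0,-1]],"twist":[[0,0,0],[0,0,0],[0,0,0]]}';python3 -m handwheel '{"linear":[[0.5,0,-1],[0.5,0,-1],[0.5,0,-1]],"twist":[[0,0,0],[0,0,0],[0,0,0]]}'; python3 -m m
```

```text
t: 6.32
position: [0.5728, 0.0747, 0.0936]
eef_rot: [0.975, -0.047, 0.218, 0.011]
force: [-16.6, -0.6, 19.1]
gripper_width: 0.0125
grip_force: 52.1
t: 6.57
position: [0.5729, 0.0747, 0.0935]
eef_rot: [0.975, -0.047, 0.218, 0.012]
force: [-34.7, -3.1, 40.0]
gripper_width: 0.013
grip_force: 55.5
twist [ 0.1346  0.1981 -0.1053] to seat [ 0.136  -0.6487 -0.0211] in stand axes [ 0.1722 -0.632  -0.1035] 0.012981428653145919 [-34.7239  -3.1081  39.9727]
```

The handle has bottomed in the notches. I'll ease off to light contact, then open.

```bash
python3 -m handwheel '{"linear":[[-0.9,0,1.8],[-0.9,0,1.8],[-0.9,0,1.8]],"twist":[[0,0,0],[0,0,0],[0,0,0]]}';python3 -m handwheel '{"linear":[[0,0,0],[0,0,0],[0,0,0],[0,0,0],[0,0,0],[0,0,0]],"twist":[[0,0,0],[0,0,0],[0,0,0],[0,0,0],[0,0,0],[0,0,0]]}' 0.45
```

```text
t: 6.82
position: [0.5729, 0.0746, 0.0937]
eef_rot: [0.975, -0.048, 0.218, 0.01]
force: [-3.9, 0.4, 5.5]
gripper_width: 0.013
grip_force: 49.9
t: 7.32
position: [0.5727, 0.0746, 0.0935]
eef_rot: [0.975, -0.048, 0.218, 0.01]
force: [0.4, -0.5, -0.1]
gripper_width: 0.0387
grip_force: 0.0
```

```bash
python3 -m handwheel '{"linear":[[-4,0.4,9],[-13,1.3,28],[-25,2.5,54],[-38,4,82],[-50,5,108],[-63,6,136],[-80,-20,160],[-100,-60,170],[-110,-95,170],[-110,-130,170]],"twist":[[0,0,0],[0,0,0],[0,0,0],[0,0,0],[0,0,0],[0,0,0],[0,0,0],[0,0,0],[0,0,0],[0,0,0]]}'
python3 -m handwheel '{"linear":[[0,-40,0],[0,-80,0],[0,-110,0],[0,-110,0]],"twist":[[0,0,0],[0,0,0],[0,0,0],[0,0,0]]}'
python3 - <<'E'
from h import *
o=[]
for n,b in(("top",(170,100,300,260)),("scene",(180,120,330,280))):
    o.append(cv2.resize(bot.grab_frame(n)[b[1]:b[3],b[0]:b[2],::-1],(390,480) if n=="top" else (410,480),interpolation=cv2.INTER_CUBIC))
o=np.hstack(o)
cv2.imwrite("pics/done.png",o)
E
```

```text
t: 8.15
position: [0.4613, -0.0571, 0.2651]
eef_rot: [0.974, -0.047, 0.219, 0.011]
force: [2.5, 0.0, -0.3]
gripper_width: 0.0386
grip_force: 0.0
t: 8.48
position: [0.4618, -0.1712, 0.2634]
eef_rot: [0.975, -0.051, 0.218, 0.011]
force: [-0.6, 0.3, -0.4]
gripper_width: 0.0385
grip_force: 0.0
```

View pics/done.png

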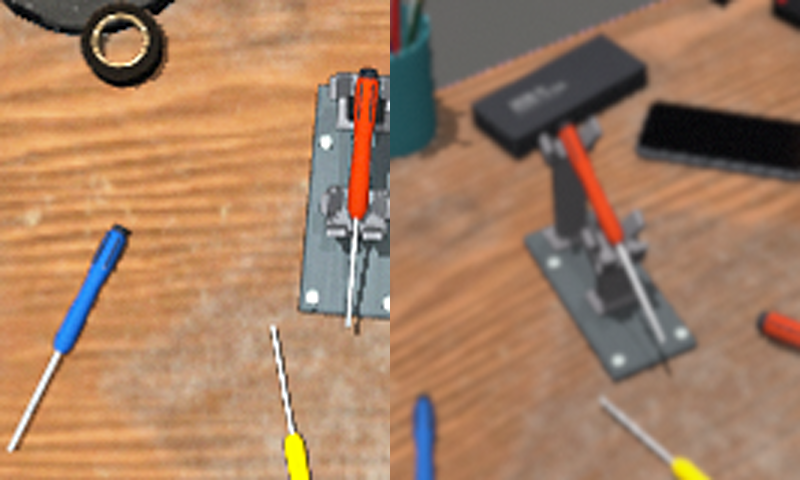

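The handle lies in both notches and the blade passes between the stop prongs. Blue and yellow are undisturbed. I'll measure the slope position before handing in.

Run:
```python
from m import *
c=bot.get_calibration("top")
print("seen butt [293,122.7] junction [289.3,172.3]")
for d in(-.004,0,.004,.008):print(d,proj(c,[S+sx*(d+t) for t in(.0455,-.0455)]))
```

```text
twist [-0.0652  0.1639 -0.0057] to seat [ 110.5552  240.1796 -169.8347] in stand axes [   6.3068  249.9723 -190.3328] 0.03839022055649643 [-0.1021  0.9599 -0.3777]
seen butt [293,122.7] junction [289.3,172.3]
-0.004 [[292.3834 125.9287]
 [288.6299 172.6998]]
0 [[292.5533 123.809 ]
 [288.7903 170.7027]]
0.004 [[292.7236 121.6839]
 [288.9512 168.7001]]
0.008 [[292.8944 119.5535]
 [289.1125 166.6922]]
```

```bash
python3 -c "
from plant import bot
print(bot.sign_off())"
```

```text
the job is handed in; nothing more can be done
None
```

The smaller orange screwdriver lies in both notches of the stand with its butt at the high end and its blade down through the slot; it is released, the blue one is untouched, and the job was handed in at about 9 s with no verdict returned.

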